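# Seat a vial tray on the sample loader's pins and stop

## Task

Load the blue vial tray onto the sample loader's aluminium deck: lift it over by its handle, keeping it upright, and set it down flat on the deck a little short of the pins and the stop. Slide it gently along the deck until it bears on both steel pins at once, then along the pins until it bears on the steel face of the red end stop too, pressing each time with a light but definite push (about 10 N, never more than 20 N on a pin or on the stop). Let go with it flat and square, home against both pins and touching the stop, and leave everything else on the bench where it is.

Things in the scene. Friction and masses are not known exactly. Their poses are not given: they have to be found in the camera images.
- tray: Loose vial tray, 0.45 to 0.8 kg: blue block 100 mm (its x) by 140 mm (y) by 28 mm high, with fixed capped vials up to 45 mm above its underside, and over its middle a handle: orange bar 16 mm wide (x), 64 mm long (y), 75 to 91 mm above the underside, on two posts 54 mm apart. Origin: centre of the underside, z up. Half a turn about z makes no difference.
- deck: Fixed aluminium deck, a flat slab 20 mm thick. Origin: on its underside, below the seat: the seated tray's origin is at deck x 0, z +20 mm, y 0 give or take 11 mm (as the stop has it), tray x, y parallel to deck x, y. The slab spans x -102 to +78 mm, y -140 to +105 mm. Pins on its +x side, stop on its +y side; a blue strip on its -y edge.
- pin_right: Fixed steel dowel pin, 12 mm in diameter, 22 mm tall above the deck's top. Origin: centre of its foot on the deck's top, at x +56, y -52 mm of the deck. The tray's long (140 mm) side bears on it.
- pin_left: The other steel dowel pin, the same, at x +56, y +36 mm of the deck. The tray slides easily on the smooth deck (friction about 0.35), but a push well off its middle cocks it onto one pin alone.
- stop: Red block 36 x 20 x 26 mm fixed on the deck, with an 18 mm steel screw head facing deck -y, centred 12 mm above the deck's top. Origin: on the deck's top at deck x 0, y +70 mm. The head's face is at y 59 to 81 mm, set anew each run, firm, NOT in the measured pose: find it by feel. A brass feeler (0.5 N spring) stands 2 mm proud of it; pushed flush when the tray's short side bears on the face.
- bottle_a: Bystander: larger amber reagent bottle, 86 mm in diameter, 190 mm tall. Origin: its underside.
- bottle_b: Bystander: smaller amber reagent bottle, 70 mm in diameter, 150 mm tall. Origin: its underside.
- jar: Bystander: small glass jar, 44 mm in diameter, 50 mm tall. Origin: its underside.
- mouse: Bystander: round black computer mouse, 60 mm across, 32 mm high, on a green pad. Origin: its underside.
- driver: Bystander: screwdriver lying on the bench. Leave it.
- capbox: Bystander: cardboard box 90 by 60 by 35 mm. Origin: its underside.
- pencup: Bystander: black cup, 72 mm in diameter, 90 mm tall. Origin: its underside.

How it is judged:
By the outcome, as a careful person would: the job done as asked, in the order asked, and still so for the second after the job is handed in, with the robot touching nothing.
It also fails if it takes over 72 s, if anything falls off the work surface, if the arm or the gripper's body presses on something with over 40 N, if the wrist force passes 120 N, or if a joint passes its speed limit or range.

## Robot

A 6-joint arm with a two-finger parallel gripper is mounted at the origin on the work surface. World frame = base frame: x ahead of the robot, y to its left, z up, the work surface at z = 0. Lengths are in mm, angles in rad, forces in N, time in s.
With the tool pointing down it reaches from about 325 to 1000 mm from the base axis. Payload 5.1 kg.
Tool frame: the origin (TCP) lies where the fingers leave the gripper's body, on its centre line; the fingertips stand 73 mm ahead of it and the grasp point (between the pads) lies 54 mm ahead of it (manip.grip_depth is the distance from the TCP to the grasp point, in mm); z points along the fingers, y is the line along which they close (so a half turn about z gives the same grasp; the last joint's range is limited). The gripper opens to 85 mm and grips with 20 to 120 N. Pads are 22 mm wide; open, the fingers measure 114 mm over their backs; the gripper's body (76 mm by 85 mm) begins 54 mm behind the grasp point. The pads swing forward as they close: fully open they stand 13 mm farther back than shut.
Start: joints at [1.12, 0.124, 1.65, -0, 1.367, -0.083], TCP at [233.736, 606.509, 303.922] pointing down, gripper open.
Joint ranges: [-2.61, 2.61], [-1.02, 2.33], [0.03, 2.71], [-1.35, 4.49], [0.32, 2.68], [-2.91, 2.91]. Speed limits (rad/s): [2.57, 2.57, 3.14, 3.14, 3.14, 3.14].

## Interface

Orientations are given as a unit quaternion [x, y, z, w].
In Python, from bench import manip, camera, calibration gives the robot as it stands. The module is installed in compiled form; this text tells all that it offers.
- The arm moves only by the tool carry_out, never from a script. Its argument "rows" is a list of rows, each an object with "grip": the closure, from -1 (fully open) to 1 (shut), so that 0 is half open; "slide": the shift along the tool's x, y, z in units of 25 mm (1.0 is 25 mm), a list of three; "turn": the turn about the tool's z in units of 8 degrees (1.0 is 8 degrees). In form: [{"grip": grip, "slide": [dx, dy, dz], "turn": turn}, ...]. A call has 1 to 10 rows; each row shifts and turns the commanded pose from where the row before left it, along the tool's axes as they then stand; what a row does not reach is not made up. A row lasts 1/10 s, in which the tool goes at most 50 mm and 8.59 degrees, less where a joint would pass 70% of its speed; a pose out of reach is approached as far as the arm can. A call is refused whole if a number of a shift passes 1 or a number of a turn 1, either way. A call with a gripper value outside its range is refused whole. The fingers move at their own pace and stop on an object; "force" is the grip in N (left out, the last holds). Time passes only in rows, so rows that do not move let the fingers close. It gives the time, the measured TCP pose, the force, the opening and the grip force at its end, in the units of the state.
- manip.get_state(): the state, without advancing time (a new reading comes with each control period).
- camera(name): name is "scene" or "top" or "wrist"; returns the picture (420x560x3 uint8, red, green, blue); there is no depth.
- calibration(name): a dict with "fov_y" (degrees; the focal length in pixels is half the picture's height over the tangent of half this angle, whatever the lens; pixels are square), "cx", "cy" (the principal point, pixels), "world_from_camera" (4x4, takes a point from camera to world coordinates). Camera axes: x right, y up, looking along -z (the intrinsics and any distortion apply to the point x, -y, -z); pixel columns grow to the right and rows downward; lengths in mm; the calibration is good to about 2 mm. A picture is of the moment at which its call begins: read the wrist's pose just before it. calibration takes no time and is no camera call; for the wrist camera it gives the pose at the moment of the call.
- manip.job_done(): hands the job in; it is judged then, once.
The state is a dict: "t": time; "qpos": joint angles; "joint_vel": joint speeds; "tau": joint torques, N m; "tcp_pos": TCP position; "ee_rot": TCP orientation; "ft_force": force on the tool from outside, world axes, zero at the start; "wrist_torque": the same for the moment, N m; "gripper_width": finger opening in mm; "grasp_force": force on a finger pad.
Only numpy, scipy, OpenCV 4.12 (cv2) and the standard library are available. Lean on these libraries where they do the work, as an engineer would, in place of code of your own. Each camera call takes 0.05 s, during which the arm holds its last target. There are 200 camera calls.

## Working session

There is one attempt and no reset: what is moved stays moved. The work goes in short steps, Python scripts to look and compute and a tool call to move; the robot and the scene stay as the last step left them, time stands still between calls to the robot, and variables do not carry over. Pictures are saved under pics/ and viewed, at most 10 in all, crops included, and the job is handed in when it is done.

Besides the shell and the picture viewer there is one more tool, called after "Call:" by a JSON object that holds its "name" and its "arguments". carry_out: Moves the arm, as the interface text tells. Its arguments: {"type":"object","properties":{"rows":{"type":"array","items":{"type":"object","properties":{"grip":{"type":"number"},"slide":{"type":"array","items":{"type":"number"}},"turn":{"type":"number"}}}},"force":{"type":"number"}},"required":["rows"]}

```bash
mkdir -p pics
python3 - <<'E'
from bench import manip,camera,calibration
import cv2,numpy as np
for n in("scene","top"):
    c=calibration(n);print(n,{k:(np.round(v,4).tolist()) if not isinstance(v,str) else v for k,v in c.items()})
    cv2.imwrite(f"pics/{n}0.png",cv2.cvtColor(camera(n),cv2.COLOR_RGB2BGR))
print(manip.get_state())
E
```

```text
scene {'fov_y': 46.3204, 'cx': 272.8114, 'cy': 208.8309, 'world_from_camera': [[0.516, -0.5339, 0.6699, 1464.1546], [0.8566, 0.3303, -0.3965, -535.635], [-0.0096, 0.7784, 0.6277, 879.4588], [0.0, 0.0, 0.0, 1.0]]}
top {'fov_y': 43.4311, 'cx': 282.0638, 'cy': 209.7292, 'world_from_camera': [[-0.0077, 0.9801, -0.1986, 222.1352], [-1.0, -0.0081, -0.0015, -31.5463], [-0.0031, 0.1986, 0.9801, 1775.918], [0.0, 0.0, 0.0, 1.0]]}
{'t': 0.1, 'qpos': array([ 1.12040530e+00,  1.24456142e-01,  1.65153274e+00,  1.94551128e-06,
        1.36751382e+00, -8.26077241e-02]), 'joint_vel': array([-8.55382785e-05, -1.57676098e-03, -3.48143615e-03, -1.30477078e-03,
       -1.28806527e-03,  3.94601095e-04]), 'tau': array([ 3.41187388e-04, -4.24930179e+01, -3.66654146e+01, -1.39902170e-05,
        3.93364375e-03,  1.81580583e-05]), 'tcp_pos': array([233.55644059, 606.14563996, 302.76807368]), 'ee_rot': array([ 1.82857096e-01,  9.83139039e-01, -9.21057621e-04, -2.52429690e-04]), 'ft_force': array([-0.32917627,  0.81260314, -0.30216395]), 'wrist_torque': array([ 0.06188914, -0.00355141,  0.0424001 ]), 'grasp_force': 0.0, 'gripper_width': 85.192686337753}
```

View pics/top0.png

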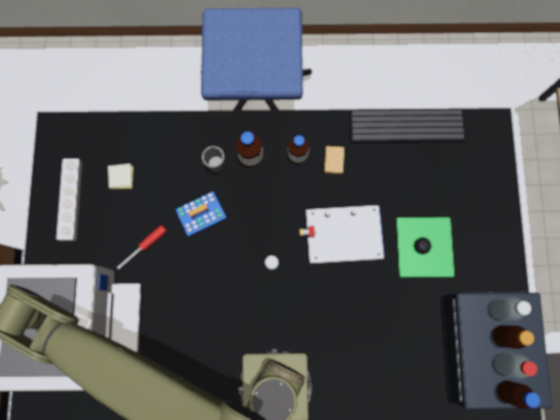

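View pics/scene0.png

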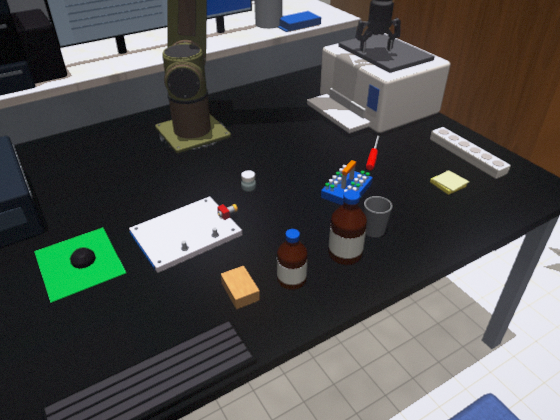

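The top view shows the tray at about (201,213) with its orange bar at (199,210). The deck is at (345,234), with pins at (327,214) and (354,212) and the red stop at (311,232). World +y is to the left in the picture and +x is up.

```bash
cat > h.py <<'E'
from bench import manip,camera,calibration
import cv2,numpy as np
def plane(n,uv,z,c=None):
    c=c or calibration(n);f=210/np.tan(np.radians(c["fov_y"]/2))
    T=np.array(c["world_from_camera"]);uv=np.atleast_2d(uv).astype(float)
    d=np.c_[(uv[:,0]-c["cx"])/f,-(uv[:,1]-c["cy"])/f,-np.ones(len(uv))]@T[:3,:3].T
    o=T[:3,3];return o+d*((z-o[2])/d[:,2])[:,None]
def hsv(im): return cv2.cvtColor(im,cv2.COLOR_RGB2HSV)
def blob(m,box,close=0):
    k=np.zeros_like(m);x0,y0,x1,y1=box;k[y0:y1,x0:x1]=m[y0:y1,x0:x1]
    if close:k=cv2.morphologyEx(k,cv2.MORPH_CLOSE,np.ones((close,close)))
    cs=cv2.findContours(k,cv2.RETR_EXTERNAL,cv2.CHAIN_APPROX_NONE)[0]
    return max(cs,key=cv2.contourArea)[:,0]
def rect(n,cnt,z,c=None):
    p=plane(n,cnt,z,c)[:,:2].astype(np.float32);r=cv2.minAreaRect(p)
    return [np.round(x,3).tolist() for x in r]
def pos():
    s=manip.get_state();q=s["ee_rot"]
    from scipy.spatial.transform import Rotation as R
    return s,R.from_quat(q).as_matrix()
E
python3 - <<'E'
from h import *
h=hsv(camera("top"));c=calibration("top")
blue=cv2.inRange(h,(100,120,60),(125,255,255));red=cv2.inRange(h,(0,150,100),(6,255,255))|cv2.inRange(h,(172,150,100),(180,255,255))
org=cv2.inRange(h,(8,150,120),(22,255,255));wh=cv2.inRange(h,(0,0,130),(180,60,255))
print("tray",rect("top",blob(blue,(165,185,235,240),7),28,c))
print("bar",rect("top",blob(org,(180,195,220,225)),91,c))
print("deck",rect("top",blob(wh,(300,200,390,270),5),20,c))
print("stop",rect("top",blob(red,(300,220,320,245)),46,c))
_,R=pos();print(R.round(3))
E
```

```text
tray [[566.233, 247.736], [111.749, 149.853], 26.681]Traceback (most recent call last):
  File "<stdin>", line 6, in <module>
  File "h.py", line 13, in blob
    return max(cs,key=cv2.contourArea)[:,0]
           ~~~^^^^^^^^^^^^^^^^^^^^^^^^
ValueError: max() iterable argument is empty
```

Run:
```python
from h import *
im=camera("top");h=hsv(im);c=calibration("top")
print(im[205:214,199],h[210,196:203].tolist())
red=cv2.inRange(h,(0,120,80),(7,255,255))|cv2.inRange(h,(170,120,80),(180,255,255))
org=cv2.inRange(h,(8,150,100),(25,255,255));wh=cv2.inRange(h,(0,0,110),(180,70,255))
for n,m,b,z in(("deck",wh,(300,195,390,275),20),("stop",red,(300,220,320,245),46),("bar",org,(180,195,220,225),91)):
    try:print(n,rect("top",blob(m,b,5 if n=="deck" else 0),z,c))
    except Exception as e:print(n,e)
_,R=pos();print(R.round(3))
print("pins",plane("top",[(327,214),(354,212)],42,c).round())
w=calibration("wrist");print({k:np.round(v,3).tolist() for k,v in w.items()})
```

```text
[[141 190 158]
 [176 181 145]
 [200 174 123]
 [210 175 106]
 [211 175 101]
 [204 165  96]
 [181 138  97]
 [137 105 119]
 [ 88  92 141]] [[20, 130, 212], [20, 133, 211], [20, 134, 209], [19, 135, 204], [18, 134, 196], [15, 127, 183], [11, 104, 164]]
deck [[494.769, -230.067], [186.186, 268.801], 2.96]
stop [[499.789, -124.387], [13.286, 26.975], 88.98]
bar max() iterable argument is empty
[[-0.933  0.36  -0.001]
 [ 0.36   0.933 -0.001]
 [ 0.    -0.001 -1.   ]]
pins [[ 558. -179.   42.]
 [ 564. -270.   42.]]
{'fov_y': 60.663, 'cx': 280.983, 'cy': 210.185, 'world_from_camera': [[0.359, -0.901, -0.244, 173.379], [0.933, 0.347, 0.094, 629.279], [-0.001, -0.262, 0.965, 372.662], [0.0, 0.0, 0.0, 1.0]]}
```

Call:
{"name": "carry_out", "arguments": {"rows": [{"grip": -1,"slide": [-0.97,-0.48,0],"turn": 0},{"grip": -1,"slide": [-0.97,-0.48,0],"turn": 0},{"grip": -1,"slide": [-0.97,-0.48,0],"turn": 0},{"grip": -1,"slide": [-0.97,-0.48,0],"turn": 0},{"grip": -1,"slide": [-0.97,-0.48,0],"turn": 0},{"grip": -1,"slide": [-0.97,-0.48,0],"turn": 0},{"grip": -1,"slide": [-0.97,-0.48,0],"turn": 0},{"grip": -1,"slide": [-0.97,-0.48,0],"turn": 0},{"grip": -1,"slide": [-0.97,-0.48,0],"turn": 0},{"grip": -1,"slide": [-0.97,-0.48,0],"turn": 0}]}}

```text
t: 1.2
tcp_pos: [417.4, 406.4, 303.7]
ee_rot: [0.183, 0.983, -0.0, -0.0]
ft_force: [-0.1, 0.1, -0.2]
gripper_width: 85.5
grasp_force: 0.0
```

Call:
{"name": "carry_out", "arguments": {"rows": [{"grip": -1,"slide": [-0.97,-0.48,0],"turn": 0},{"grip": -1,"slide": [-0.97,-0.48,0],"turn": 0},{"grip": -1,"slide": [-0.97,-0.48,0],"turn": 0},{"grip": -1,"slide": [-0.97,-0.48,0],"turn": 0},{"grip": -1,"slide": [-0.97,-0.48,0],"turn": 0},{"grip": -1,"slide": [-0.97,-0.48,0],"turn": 0},{"grip": -1,"slide": [-0.97,-0.48,0],"turn": 0},{"grip": -1,"slide": [-0.8,-0.25,0],"turn": 0}]}}

```text
t: 2.0
tcp_pos: [562.3, 253.6, 303.7]
ee_rot: [0.183, 0.983, -0.0, -0.0]
ft_force: [0.1, 0.8, -0.1]
gripper_width: 85.5
grasp_force: 0.0
```

Call:
{"name": "carry_out", "arguments": {"rows": [{"grip": -1,"slide": [0,0,0],"turn": 0.9},{"grip": -1,"slide": [0,0,0],"turn": 0.9},{"grip": -1,"slide": [0,0,0],"turn": 0.9},{"grip": -1,"slide": [0,0,0],"turn": 0.9},{"grip": -1,"slide": [0,0,0],"turn": 0.9},{"grip": -1,"slide": [0,0,0],"turn": 0.8},{"grip": -1,"slide": [0,0,0],"turn": 0},{"grip": -1,"slide": [0,0,0],"turn": 0}]}}

```text
t: 2.8
tcp_pos: [561.5, 255.0, 303.8]
ee_rot: [0.525, 0.851, -0.0, -0.0]
ft_force: [-0.1, -0.2, -0.7]
gripper_width: 85.4
grasp_force: 0.0
```

Run:
```python
from h import *
s,R=pos();c=calibration("wrist");im=camera("wrist");h=hsv(im)
cv2.imwrite("pics/w1.png",cv2.cvtColor(im,cv2.COLOR_RGB2BGR))
print(s["tcp_pos"].round(1),R.round(3).tolist(),s["qpos"].round(2))
blue=cv2.inRange(h,(100,120,50),(125,255,255));org=cv2.inRange(h,(8,110,100),(25,255,255))
for n,m,z in(("tray",blue,28),("bar",org,91)):
    try:
        b=blob(m,(0,0,560,420),15 if n=="tray" else 3);print(n,rect("wrist",b,z,c),cv2.boundingRect(b))
    except Exception as e:print(n,e)
```

```text
[561.5 255.  303.8] [[-0.449, 0.894, -0.0], [0.894, 0.449, 0.0], [0.0, -0.0, -1.0]] [ 0.34  0.05  1.73  0.    1.36 -0.13]
tray [[567.446, 248.305], [100.276, 140.447], 26.139] (230, 117, 107, 141)
bar [[565.323, 253.174], [14.351, 55.671], 26.388] (274, 166, 19, 68)
```

View pics/w1.png

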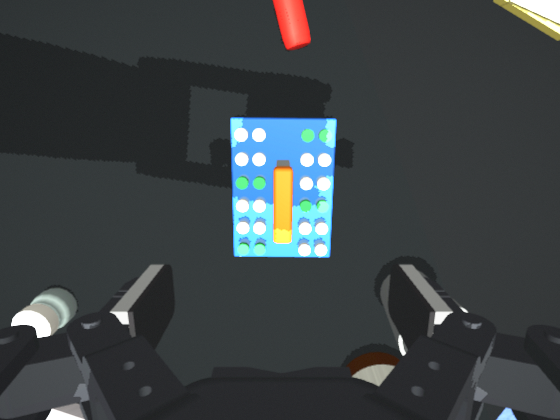

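The wrist view shows the tray spanning (230–337, 117–258) with the bar at (283,205), and nothing near the fingers' way down.

Call:
{"name": "carry_out", "arguments": {"rows": [{"grip": 0,"slide": [-0.34,0.08,0.9],"turn": 0.06},{"grip": 0,"slide": [0,0,0.9],"turn": 0},{"grip": 0,"slide": [0,0,0.9],"turn": 0},{"grip": 0,"slide": [0,0,0.9],"turn": 0},{"grip": 0,"slide": [0,0,0.9],"turn": 0},{"grip": 0,"slide": [0,0,0.9],"turn": 0},{"grip": 0,"slide": [0,0,0.8],"turn": 0},{"grip": 0,"slide": [0,0,0.55],"turn": 0},{"grip": 0,"slide": [0,0,0],"turn": 0}]}}

```text
t: 3.75
tcp_pos: [565.7, 247.7, 132.6]
ee_rot: [0.529, 0.848, -0.002, -0.001]
ft_force: [0.5, 0.3, 0.3]
gripper_width: 42.8
grasp_force: 0.0
```

Call:
{"name": "carry_out", "arguments": {"force": 60, "rows": [{"grip": 1,"slide": [0,0,0],"turn": 0},{"grip": 1,"slide": [0,0,0],"turn": 0},{"grip": 1,"slide": [0,0,0],"turn": 0},{"grip": 1,"slide": [0,0,0],"turn": 0},{"grip": 1,"slide": [0,0,0],"turn": 0},{"grip": 1,"slide": [0,0,0],"turn": 0},{"grip": 1,"slide": [0,0,0],"turn": 0},{"grip": 1,"slide": [0,0,0],"turn": 0}]}}

```text
t: 4.55
tcp_pos: [567.6, 248.4, 136.5]
ee_rot: [0.53, 0.848, 0.001, 0.001]
ft_force: [-2.4, -1.4, 6.0]
gripper_width: 14.8
grasp_force: 61.9
```

Call:
{"name": "carry_out", "arguments": {"rows": [{"grip": 1,"slide": [0,0,-0.2],"turn": 0},{"grip": 1,"slide": [0,0,-0.6],"turn": 0},{"grip": 1,"slide": [0,0,-0.8],"turn": 0},{"grip": 1,"slide": [0,0,-0.8],"turn": 0},{"grip": 1,"slide": [0,0,-0.8],"turn": 0},{"grip": 1,"slide": [0,0,-0.8],"turn": 0},{"grip": 1,"slide": [0,0,0],"turn": 0},{"grip": 1,"slide": [0,0,0],"turn": 0}]}}

```text
t: 5.35
tcp_pos: [566.9, 248.1, 235.0]
ee_rot: [0.53, 0.848, 0.0, 0.0]
ft_force: [0.5, -0.7, -5.8]
gripper_width: 15.4
grasp_force: 60.2
```

Run:
```python
from h import *
s,R=pos();c=calibration("wrist");im=camera("wrist");h=hsv(im)
print(s["tcp_pos"].round(1),R.round(3).tolist(),s["qpos"].round(2),s["ft_force"],s["wrist_torque"],s["gripper_width"])
blue=cv2.inRange(h,(100,120,50),(125,255,255))
b=blob(blue,(0,0,560,420),15);z=28+s["tcp_pos"][2]-135
print(rect("wrist",b,z,c),cv2.boundingRect(b))
```

```text
[566.9 248.1 235. ] [[-0.439, 0.898, 0.0], [0.898, 0.439, 0.0], [0.0, 0.0, -1.0]] [ 0.33  0.11  1.79  0.    1.25 -0.13] [ 0.53998465 -0.70338006 -5.81529377] [-0.03896761  0.06398747  0.00152394] 15.372337831855631
[[560.875, 261.878], [98.294, 108.708], 26.06] (177, 103, 207, 207)
```

Call:
{"name": "carry_out", "arguments": {"rows": [{"grip": 1,"slide": [-0.4,-0.45,-0.19],"turn": 0},{"grip": 1,"slide": [-0.8,-0.88,-0.19],"turn": 0},{"grip": 1,"slide": [-0.86,-0.95,-0.19],"turn": 0},{"grip": 1,"slide": [-0.86,-0.95,-0.19],"turn": 0},{"grip": 1,"slide": [-0.86,-0.95,-0.19],"turn": 0},{"grip": 1,"slide": [-0.86,-0.95,-0.19],"turn": 0},{"grip": 1,"slide": [-0.86,-0.95,-0.19],"turn": 0},{"grip": 1,"slide": [-0.86,-0.95,-0.19],"turn": 0},{"grip": 1,"slide": [-0.86,-0.95,-0.19],"turn": 0},{"grip": 1,"slide": [-0.86,-0.95,-0.19],"turn": 0}]}}

```text
t: 6.4
tcp_pos: [453.4, -32.6, 281.4]
ee_rot: [0.53, 0.848, -0.001, -0.001]
ft_force: [0.1, -0.3, -5.6]
gripper_width: 15.2
grasp_force: 60.3
```

Call:
{"name": "carry_out", "arguments": {"rows": [{"grip": 1,"slide": [-0.86,-0.95,-0.19],"turn": 0},{"grip": 1,"slide": [-0.86,-0.95,-0.19],"turn": 0},{"grip": 1,"slide": [-0.86,-0.95,-0.19],"turn": 0},{"grip": 1,"slide": [-0.6,-0.6,0],"turn": 0},{"grip": 1,"slide": [-0.3,-0.3,0],"turn": 0.7},{"grip": 1,"slide": [0,0,0],"turn": 0.7},{"grip": 1,"slide": [0,0,0],"turn": 0.7},{"grip": 1,"slide": [0,0,0],"turn": 0.7},{"grip": 1,"slide": [0,0,0],"turn": 0},{"grip": 1,"slide": [0,0,0],"turn": 0}]}}

```text
t: 7.4
tcp_pos: [408.5, -150.6, 296.0]
ee_rot: [0.684, 0.73, -0.0, -0.001]
ft_force: [-0.5, -0.4, -5.4]
gripper_width: 14.7
grasp_force: 60.3
```

Run:
```python
from h import *
s,R=pos();c=calibration("wrist");im=camera("wrist");h=hsv(im)
cv2.imwrite("pics/w2.png",cv2.cvtColor(im,cv2.COLOR_RGB2BGR));np.save("w2.npy",im)
import pickle;pickle.dump(c,open("w2.pkl","wb"))
print(s["tcp_pos"].round(1),R.round(3).tolist(),s["qpos"].round(2),s["ft_force"])
```

```text
[ 408.5 -150.6  296. ] [[-0.065, 0.998, -0.002], [0.998, 0.065, 0.001], [0.001, -0.001, -1.0]] [-0.48 -0.37  2.11 -0.    1.4  -0.54] [-0.48243171 -0.39398942 -5.38669319]
```

View pics/w2.png

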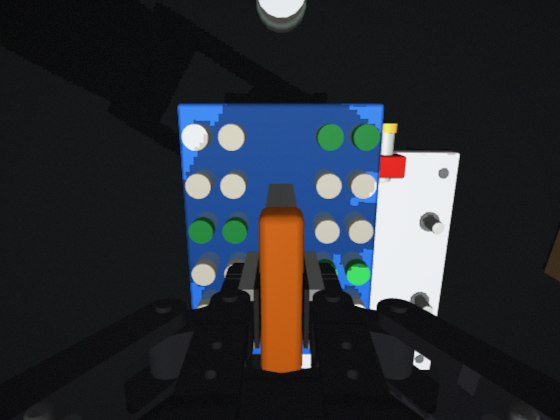

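The deck's +x edge runs from (458,153) to (432,370), with pin tops near (438,229) and (428,306) and the stop at (392,166) with its head up the picture. The tray hangs square in the grip.

Run:
```python
from h import *
import pickle
c=pickle.load(open("w2.pkl","rb"));im=np.load("w2.npy");h=hsv(im)
wh=cv2.inRange(h,(0,0,140),(180,60,255))
pts=[]
for r in range(165,345,3):
    xs=np.where(wh[r,395:480])[0]
    if len(xs): pts.append((395+xs.max()+.5,r))
p=plane("wrist",pts,20,c)[:,:2].astype(np.float32)
l=cv2.fitLine(p,cv2.DIST_HUBER,0,.01,.01).ravel();print("edge",l,np.degrees(np.arctan2(-l[0]*np.sign(l[1]),abs(l[1]))))
tp=blob(wh,(395,140,480,165));print("corner",plane("wrist",[(458.5,152.5)],20,c).round(1))
bar=cv2.inRange(h,(100,120,50),(125,255,255))
print("pin tops",plane("wrist",[(439,229),(429,305)],42,c).round(1))
cv2.imwrite("pics/w2c.png",cv2.resize(cv2.cvtColor(im[110:380,360:480],cv2.COLOR_RGB2BGR),None,fx=2.2,fy=2.2,interpolation=cv2.INTER_CUBIC))
# tray left & top edge orientation
b=blob(bar,(170,95,390,310),9)
L=np.array([q for q in b if q[0]<215 and 115<q[1]<290]);T=np.array([q for q in b if q[1]<112 and 195<q[0]<370])
zz=28+296-135.5
for q in(L,T):
    v=cv2.fitLine(plane("wrist",q,zz,c)[:,:2].astype(np.float32),cv2.DIST_HUBER,0,.01,.01).ravel();print(v,np.degrees(np.arctan2(v[1],v[0])))
```

```text
edge [ 5.3664122e-02 -9.9855906e-01  5.8363257e+02 -2.1222272e+02] 3.0762053
corner [[ 576.9 -110.4   20. ]]
pin tops [[ 561.5 -181.1   42. ]
 [ 565.9 -261.2   42. ]]
[ 6.5733641e-02 -9.9783719e-01  3.5911780e+02 -1.3338156e+02] -86.23102
[ 9.9785095e-01  6.5524869e-02  4.0796625e+02 -8.0620766e+01] 3.7569897
```

View pics/w2c.png

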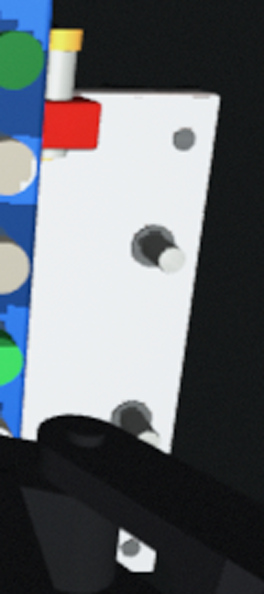

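Call:
{"name": "carry_out", "arguments": {"rows": [{"grip": 1,"slide": [-0.4,0.32,0],"turn": 0.085},{"grip": 1,"slide": [-0.8,0.64,0],"turn": 0},{"grip": 1,"slide": [-0.8,0.64,0],"turn": 0},{"grip": 1,"slide": [-0.8,0.64,0],"turn": 0},{"grip": 1,"slide": [-0.8,0.64,0],"turn": 0},{"grip": 1,"slide": [-0.4,0.32,0],"turn": 0},{"grip": 1,"slide": [0,0,0],"turn": 0},{"grip": 1,"slide": [0,0,0],"turn": 0}]}}

```text
t: 8.25
tcp_pos: [494.1, -246.1, 296.4]
ee_rot: [0.689, 0.725, -0.0, -0.001]
ft_force: [1.4, -0.0, -5.2]
gripper_width: 14.9
grasp_force: 60.3
```

Call:
{"name": "carry_out", "arguments": {"rows": [{"grip": 1,"slide": [0,0,0.6],"turn": 0},{"grip": 1,"slide": [0,0,0.8],"turn": 0},{"grip": 1,"slide": [0,0,0.9],"turn": 0},{"grip": 1,"slide": [0,0,0.9],"turn": 0},{"grip": 1,"slide": [0,0,0.8],"turn": 0},{"grip": 1,"slide": [0,0,0.6],"turn": 0},{"grip": 1,"slide": [0,0,0.4],"turn": 0},{"grip": 1,"slide": [0,0,0.2],"turn": 0},{"grip": 1,"slide": [0,0,0],"turn": 0},{"grip": 1,"slide": [0,0,0],"turn": 0}]}}

```text
t: 9.25
tcp_pos: [494.9, -246.6, 167.9]
ee_rot: [0.689, 0.725, 0.0, 0.001]
ft_force: [0.7, 0.0, -5.0]
gripper_width: 15.0
grasp_force: 60.2
```

```bash
cat > st.py <<'E'
from h import *
s,R=pos();x=np.array([.9986,.0537]);y=np.array([-.0537,.9986])
d=s["tcp_pos"][:2]-np.array([505.5,-219.3])
print("deck xy",(x@d).round(2),(y@d).round(2),"z",s["tcp_pos"][2].round(2),"yaw",np.degrees(np.arctan2(R[1,1],R[0,1])).round(3),"tilt",np.degrees(R[:2,2]).round(2),
"F deck",(x@s["ft_force"][:2]).round(2),(y@s["ft_force"][:2]).round(2),s["ft_force"][2].round(2),"M",s["wrist_torque"].round(3),"t",s["t"],"w",round(float(s["gripper_width"]),1))
E
python3 st.py
python3 - <<'E'
from h import *
cv2.imwrite("pics/s3.png",cv2.resize(cv2.cvtColor(camera("scene")[120:300,100:340],cv2.COLOR_RGB2BGR),None,fx=3,fy=3))
E
```

```text
deck xy -12.07 -26.67 z 167.9 yaw 2.972 tilt [ 0.09 -0.05] F deck 0.7 -0.0 -5.02 M [ 0.002 -0.059  0.012] t 9.25 w 15.0
```

View pics/s3.png

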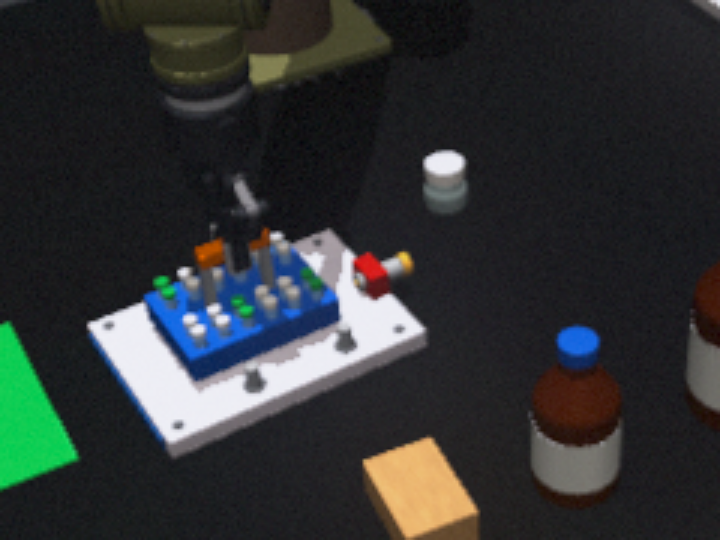

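The tray floats just above the deck, clear of the pins (crop (253,380), (345,338)) and the stop (crop (372,275)). I'll lower it gently.

Call:
{"name": "carry_out", "arguments": {"rows": [{"grip": 1,"slide": [0,0,0.08],"turn": 0},{"grip": 1,"slide": [0,0,0.08],"turn": 0},{"grip": 1,"slide": [0,0,0.08],"turn": 0},{"grip": 1,"slide": [0,0,0.06],"turn": 0},{"grip": 1,"slide": [0,0,0.04],"turn": 0},{"grip": 1,"slide": [0,0,0.04],"turn": 0},{"grip": 1,"slide": [0,0,0],"turn": 0},{"grip": 1,"slide": [0,0,0],"turn": 0}]}}

```text
t: 10.1
tcp_pos: [494.4, -246.3, 157.4]
ee_rot: [0.689, 0.725, -0.0, -0.0]
ft_force: [0.3, -0.8, -5.7]
gripper_width: 14.7
grasp_force: 60.3
```

Call:
{"name": "carry_out", "arguments": {"rows": [{"grip": 1,"slide": [0,0,0.02],"turn": 0},{"grip": 1,"slide": [0,0,0.02],"turn": 0},{"grip": 1,"slide": [0,0,0],"turn": 0},{"grip": 1,"slide": [0,0,0],"turn": 0}]}}

```text
t: 10.5
tcp_pos: [494.5, -246.4, 156.7]
ee_rot: [0.689, 0.725, 0.0, 0.0]
ft_force: [0.2, 0.4, -3.8]
gripper_width: 14.9
grasp_force: 60.4
```

```bash
python3 st.py
```

```text
deck xy -12.48 -26.43 z 156.72 yaw 2.968 tilt [ 0.02 -0.01] F deck 0.24 0.37 -3.77 M [-0.018  0.066  0.023] t 10.5 w 14.9
```

Call:
{"name": "carry_out", "arguments": {"rows": [{"grip": 1,"slide": [0,0,0.02],"turn": 0},{"grip": 1,"slide": [0,0,0.01],"turn": 0},{"grip": 1,"slide": [0,0,0],"turn": 0},{"grip": 1,"slide": [0,0,0],"turn": 0},{"grip": 1,"slide": [0,0,0],"turn": 0}]}}

```text
t: 11.0
tcp_pos: [494.6, -246.5, 156.5]
ee_rot: [0.689, 0.725, -0.0, 0.0]
ft_force: [-3.4, 1.7, 4.0]
gripper_width: 14.4
grasp_force: 61.7
```

```bash
python3 st.py
```

```text
deck xy -12.33 -26.6 z 156.51 yaw 2.969 tilt [ 0.04 -0.04] F deck -3.32 1.85 4.01 M [0.21  0.399 0.049] t 11.0 w 14.4
```

Call:
{"name": "carry_out", "arguments": {"rows": [{"grip": 1,"slide": [0,0,-0.015],"turn": 0},{"grip": 1,"slide": [0,0.06,0],"turn": 0},{"grip": 1,"slide": [0,0.06,0],"turn": 0},{"grip": 1,"slide": [0,0.06,0],"turn": 0},{"grip": 1,"slide": [0,0.06,0],"turn": 0},{"grip": 1,"slide": [0,0.06,0],"turn": 0},{"grip": 1,"slide": [0,0,0],"turn": 0},{"grip": 1,"slide": [0,0,0],"turn": 0}]}}

```text
t: 11.8
tcp_pos: [502.3, -246.2, 156.5]
ee_rot: [0.689, 0.725, 0.0, 0.001]
ft_force: [-2.7, -0.8, 5.3]
gripper_width: 15.1
grasp_force: 61.8
```

```bash
python3 st.py
```

```text
deck xy -4.65 -26.66 z 156.48 yaw 2.969 tilt [ 0.07 -0.04] F deck -2.75 -0.63 5.27 M [-0.093  0.209 -0.039] t 11.8 w 15.1
```

Call:
{"name": "carry_out", "arguments": {"rows": [{"grip": 1,"slide": [0,0.02,-0.02],"turn": 0},{"grip": 1,"slide": [0,0.02,0],"turn": 0},{"grip": 1,"slide": [0,0.02,0],"turn": 0},{"grip": 1,"slide": [0,0.02,0],"turn": 0},{"grip": 1,"slide": [0,0,0],"turn": 0},{"grip": 1,"slide": [0,0,0],"turn": 0}]}}

```text
t: 12.4
tcp_pos: [503.8, -245.8, 156.5]
ee_rot: [0.689, 0.725, -0.0, -0.0]
ft_force: [-2.8, -0.7, 4.6]
gripper_width: 15.1
grasp_force: 61.7
```

Call:
{"name": "carry_out", "arguments": {"rows": [{"grip": 1,"slide": [0,0.02,0],"turn": 0},{"grip": 1,"slide": [0,0.02,0],"turn": 0},{"grip": 1,"slide": [0,0,0],"turn": 0},{"grip": 1,"slide": [0,0,0],"turn": 0}]}}

```text
t: 12.8
tcp_pos: [504.9, -245.6, 156.5]
ee_rot: [0.689, 0.725, 0.0, -0.0]
ft_force: [-4.0, -0.2, 4.7]
gripper_width: 15.1
grasp_force: 61.8
```

```bash
python3 st.py
```

```text
deck xy -2.04 -26.27 z 156.54 yaw 2.969 tilt [0.   0.01] F deck -3.98 0.04 4.71 M [-0.058  0.381 -0.017] t 12.8 w 15.1
```

Call:
{"name": "carry_out", "arguments": {"rows": [{"grip": 1,"slide": [0,0.02,-0.02],"turn": 0},{"grip": 1,"slide": [0,0,0],"turn": 0},{"grip": 1,"slide": [0,0,0],"turn": 0}]}}

```text
t: 13.1
tcp_pos: [505.2, -245.6, 156.6]
ee_rot: [0.689, 0.725, 0.0, -0.0]
ft_force: [-1.7, -0.7, 1.3]
gripper_width: 14.9
grasp_force: 61.3
```

```bash
python3 st.py
```

```text
deck xy -1.67 -26.21 z 156.57 yaw 2.963 tilt [-0.01  0.02] F deck -1.76 -0.64 1.28 M [-0.058  0.166 -0.019] t 13.1 w 14.9
```

Call:
{"name": "carry_out", "arguments": {"rows": [{"grip": 1,"slide": [0,0.02,0],"turn": 0},{"grip": 1,"slide": [0,0,0],"turn": 0},{"grip": 1,"slide": [0,0,0],"turn": 0}]}}

```text
t: 13.4
tcp_pos: [505.7, -245.5, 156.6]
ee_rot: [0.689, 0.725, 0.0, -0.0]
ft_force: [-1.6, -0.3, -1.0]
gripper_width: 15.3
grasp_force: 61.0
```

```bash
python3 st.py
```

```text
deck xy -1.23 -26.18 z 156.61 yaw 2.963 tilt [-0.03  0.03] F deck -1.64 -0.25 -1.02 M [-0.065  0.142 -0.009] t 13.4 w 15.3
```

Call:
{"name": "carry_out", "arguments": {"rows": [{"grip": 1,"slide": [0,0.02,0],"turn": 0},{"grip": 1,"slide": [0,0,0],"turn": 0},{"grip": 1,"slide": [0,0,0],"turn": 0}]}}

```text
t: 13.7
tcp_pos: [506.2, -245.5, 156.7]
ee_rot: [0.689, 0.725, 0.0, -0.0]
ft_force: [-1.1, -0.5, -1.2]
gripper_width: 14.7
grasp_force: 60.8
```

Call:
{"name": "carry_out", "arguments": {"rows": [{"grip": 1,"slide": [0,0.02,0],"turn": 0},{"grip": 1,"slide": [0,0,0],"turn": 0},{"grip": 1,"slide": [0,0,0],"turn": 0}]}}

```text
t: 14.0
tcp_pos: [506.7, -245.5, 156.7]
ee_rot: [0.689, 0.725, 0.0, -0.0]
ft_force: [-0.6, 0.4, -3.3]
gripper_width: 14.8
grasp_force: 60.6
```

```bash
python3 st.py
```

```text
deck xy -0.17 -26.21 z 156.69 yaw 2.967 tilt [-0.02  0.02] F deck -0.56 0.46 -3.31 M [-0.017  0.093  0.027] t 14.0 w 14.8
```

Call:
{"name": "carry_out", "arguments": {"rows": [{"grip": 1,"slide": [0,0.02,0.006],"turn": 0},{"grip": 1,"slide": [0,0,0],"turn": 0},{"grip": 1,"slide": [0,0,0],"turn": 0}]}}

```text
t: 14.3
tcp_pos: [507.1, -245.5, 156.8]
ee_rot: [0.689, 0.725, -0.0, -0.0]
ft_force: [-3.3, 0.6, -2.2]
gripper_width: 14.6
grasp_force: 60.9
```

```bash
python3 st.py
```

```text
deck xy 0.14 -26.27 z 156.8 yaw 2.972 tilt [-0.05  0.02] F deck -3.28 0.76 -2.21 M [ 0.041  0.451 -0.011] t 14.3 w 14.6
```

Call:
{"name": "carry_out", "arguments": {"rows": [{"grip": 1,"slide": [0,0.02,0.006],"turn": 0},{"grip": 1,"slide": [0,0,0],"turn": 0},{"grip": 1,"slide": [0,0,0],"turn": 0}]}}

```text
t: 14.6
tcp_pos: [507.3, -245.5, 156.9]
ee_rot: [0.688, 0.725, -0.001, -0.001]
ft_force: [-4.7, 2.4, 1.7]
gripper_width: 14.9
grasp_force: 61.1
```

```bash
python3 st.py
```

```text
deck xy 0.41 -26.28 z 156.9 yaw 2.983 tilt [-0.11  0.02] F deck -4.56 2.67 1.67 M [0.039 0.951 0.101] t 14.6 w 14.9
```

Call:
{"name": "carry_out", "arguments": {"rows": [{"grip": 1,"slide": [0,0.02,0],"turn": 0},{"grip": 1,"slide": [0,0,0],"turn": 0},{"grip": 1,"slide": [0,0,0],"turn": 0}]}}

```text
t: 14.9
tcp_pos: [507.5, -245.5, 157.0]
ee_rot: [0.688, 0.725, -0.001, -0.001]
ft_force: [-7.4, 0.8, 2.8]
gripper_width: 14.9
grasp_force: 61.3
```

```bash
python3 st.py; python3 st.py
```

```text
deck xy 0.6 -26.29 z 156.95 yaw 2.988 tilt [-0.17  0.02] F deck -7.32 1.19 2.8 M [0.116 1.225 0.097] t 14.9 w 14.9
deck xy 0.6 -26.29 z 156.95 yaw 2.988 tilt [-0.17  0.02] F deck -7.32 1.19 2.8 M [0.116 1.225 0.097] t 14.9 w 14.9
```

Call:
{"name": "carry_out", "arguments": {"rows": [{"grip": 1,"slide": [0,0.02,0],"turn": 0},{"grip": 1,"slide": [0,0,0],"turn": 0},{"grip": 1,"slide": [0,0,0],"turn": 0}]}}

```text
t: 15.2
tcp_pos: [507.7, -245.5, 157.0]
ee_rot: [0.688, 0.725, -0.001, -0.002]
ft_force: [-8.5, 1.1, 2.9]
gripper_width: 15.0
grasp_force: 61.5
```

```bash
python3 st.py
```

```text
deck xy 0.79 -26.33 z 157.03 yaw 2.988 tilt [-0.23  0.03] F deck -8.41 1.55 2.9 M [0.134 1.496 0.042] t 15.2 w 15.0
```

Call:
{"name": "carry_out", "arguments": {"rows": [{"grip": 1,"slide": [0,0.02,0],"turn": 0},{"grip": 1,"slide": [0,0.02,0],"turn": 0},{"grip": 1,"slide": [0,0.02,0],"turn": 0},{"grip": 1,"slide": [0,0,0],"turn": 0},{"grip": 1,"slide": [0,0,0],"turn": 0}]}}

```text
t: 15.7
tcp_pos: [508.3, -245.5, 157.3]
ee_rot: [0.688, 0.725, -0.002, -0.003]
ft_force: [-13.7, 1.4, 7.7]
gripper_width: 14.8
grasp_force: 62.1
```

```bash
python3 st.py
```

```text
deck xy 1.4 -26.35 z 157.26 yaw 3.013 tilt [-0.4   0.04] F deck -13.57 2.15 7.71 M [0.137 2.3   0.078] t 15.7 w 14.8
```

Call:
{"name": "carry_out", "arguments": {"rows": [{"grip": 1,"slide": [0,-0.03,-0.01],"turn": 0},{"grip": 1,"slide": [0.05,0,0],"turn": 0},{"grip": 1,"slide": [0.05,0,0],"turn": 0},{"grip": 1,"slide": [0.05,0,0],"turn": 0},{"grip": 1,"slide": [0.05,0,0],"turn": 0},{"grip": 1,"slide": [0.05,0,0],"turn": 0},{"grip": 1,"slide": [0.05,0,0],"turn": 0},{"grip": 1,"slide": [0,0,0],"turn": 0},{"grip": 1,"slide": [0,0,0],"turn": 0}]}}

```text
t: 16.6
tcp_pos: [507.7, -239.6, 157.4]
ee_rot: [0.688, 0.725, -0.003, -0.0]
ft_force: [-10.7, -5.8, 2.4]
gripper_width: 14.8
grasp_force: 61.3
```

```bash
python3 st.py
```

```text
deck xy 1.15 -20.44 z 157.38 yaw 2.998 tilt [-0.25 -0.19] F deck -10.95 -5.17 2.4 M [-0.904  1.805  0.034] t 16.6 w 14.8
```

Call:
{"name": "carry_out", "arguments": {"rows": [{"grip": 1,"slide": [0.04,-0.02,0],"turn": 0},{"grip": 1,"slide": [0.04,0,0],"turn": 0},{"grip": 1,"slide": [0.04,0,0],"turn": 0},{"grip": 1,"slide": [0,0,0],"turn": 0},{"grip": 1,"slide": [0,0,0],"turn": 0}]}}

```text
t: 17.1
tcp_pos: [507.4, -236.4, 157.3]
ee_rot: [0.688, 0.725, -0.002, -0.0]
ft_force: [-8.4, -4.7, 1.6]
gripper_width: 15.1
grasp_force: 61.2
```

Call:
{"name": "carry_out", "arguments": {"rows": [{"grip": 1,"slide": [0.03,0,0],"turn": 0},{"grip": 1,"slide": [0.03,0,0],"turn": 0},{"grip": 1,"slide": [0,0,0],"turn": 0},{"grip": 1,"slide": [0,0,0],"turn": 0}]}}

```text
t: 17.5
tcp_pos: [507.3, -235.0, 157.3]
ee_rot: [0.688, 0.725, -0.002, -0.0]
ft_force: [-8.4, -6.5, 1.3]
gripper_width: 15.0
grasp_force: 61.2
```

```bash
python3 st.py
```

```text
deck xy 0.96 -15.74 z 157.27 yaw 2.986 tilt [-0.2  -0.17] F deck -8.69 -6.07 1.29 M [-0.847  1.516  0.006] t 17.5 w 15.0
```

Call:
{"name": "carry_out", "arguments": {"rows": [{"grip": 1,"slide": [0.03,0,0],"turn": 0},{"grip": 1,"slide": [0.03,0,0],"turn": 0},{"grip": 1,"slide": [0,0,0],"turn": 0},{"grip": 1,"slide": [0,0,0],"turn": 0}]}}

```text
t: 17.9
tcp_pos: [507.2, -233.5, 157.3]
ee_rot: [0.688, 0.725, -0.002, -0.0]
ft_force: [-7.6, -5.6, 0.9]
gripper_width: 14.9
grasp_force: 61.2
```

Call:
{"name": "carry_out", "arguments": {"rows": [{"grip": 1,"slide": [0.03,0,0],"turn": 0},{"grip": 1,"slide": [0.03,0,0],"turn": 0},{"grip": 1,"slide": [0,0,0],"turn": 0},{"grip": 1,"slide": [0,0,0],"turn": 0}]}}

```text
t: 18.3
tcp_pos: [507.2, -232.0, 157.3]
ee_rot: [0.688, 0.725, -0.002, -0.0]
ft_force: [-8.6, -5.1, 1.9]
gripper_width: 15.1
grasp_force: 61.2
```

Call:
{"name": "carry_out", "arguments": {"rows": [{"grip": 1,"slide": [0.03,0,0],"turn": 0},{"grip": 1,"slide": [0.03,0,0],"turn": 0},{"grip": 1,"slide": [0,0,0],"turn": 0},{"grip": 1,"slide": [0,0,0],"turn": 0}]}}

```text
t: 18.7
tcp_pos: [507.1, -230.5, 157.3]
ee_rot: [0.688, 0.725, -0.002, -0.0]
ft_force: [-8.9, -5.6, 1.1]
gripper_width: 14.8
grasp_force: 61.2
```

Call:
{"name": "carry_out", "arguments": {"rows": [{"grip": 1,"slide": [0.03,0,0],"turn": 0},{"grip": 1,"slide": [0.03,0,0],"turn": 0},{"grip": 1,"slide": [0,0,0],"turn": 0},{"grip": 1,"slide": [0,0,0],"turn": 0}]}}

```text
t: 19.1
tcp_pos: [507.0, -229.0, 157.3]
ee_rot: [0.688, 0.725, -0.002, -0.0]
ft_force: [-7.7, -4.7, 1.0]
gripper_width: 14.9
grasp_force: 61.2
```

```bash
python3 st.py
```

```text
deck xy 0.97 -9.73 z 157.27 yaw 2.984 tilt [-0.2  -0.17] F deck -7.96 -4.27 0.99 M [-0.784  1.538 -0.04 ] t 19.1 w 14.9
```

Call:
{"name": "carry_out", "arguments": {"rows": [{"grip": 1,"slide": [0.03,0,0],"turn": 0},{"grip": 1,"slide": [0.03,0,0],"turn": 0},{"grip": 1,"slide": [0,0,0],"turn": 0},{"grip": 1,"slide": [0,0,0],"turn": 0}]}}

```text
t: 19.5
tcp_pos: [506.9, -227.5, 157.3]
ee_rot: [0.688, 0.725, -0.002, -0.0]
ft_force: [-8.4, -5.4, 1.1]
gripper_width: 15.0
grasp_force: 61.2
```

Call:
{"name": "carry_out", "arguments": {"rows": [{"grip": 1,"slide": [0.03,0,0],"turn": 0},{"grip": 1,"slide": [0.03,0,0],"turn": 0},{"grip": 1,"slide": [0,0,0],"turn": 0},{"grip": 1,"slide": [0,0,0],"turn": 0}]}}

```text
t: 19.9
tcp_pos: [506.8, -226.0, 157.3]
ee_rot: [0.688, 0.725, -0.002, -0.0]
ft_force: [-7.7, -4.3, 1.7]
gripper_width: 14.7
grasp_force: 61.2
```

Run:
```python
from h import *
im=camera("wrist");cv2.imwrite("pics/w4.png",cv2.cvtColor(im,cv2.COLOR_RGB2BGR))
```

```text
(no output)
```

View pics/w4.png

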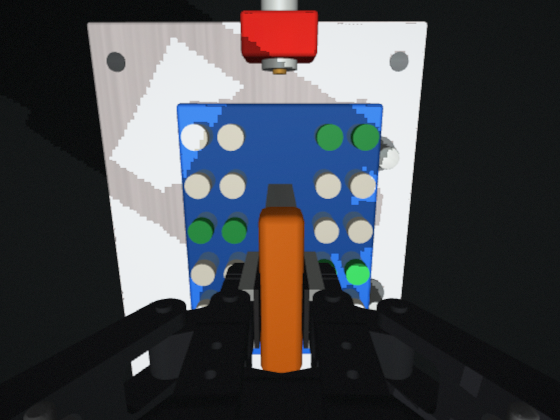

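The pins bear on the tray's right side (pin top at (388,158)). The stop's head bottom is at row 72 and the tray edge at row 104, leaving a gap of about 13–16 mm. I'll slide 9 mm, then feel for it.

Call:
{"name": "carry_out", "arguments": {"rows": [{"grip": 1,"slide": [0.05,0,0],"turn": 0},{"grip": 1,"slide": [0.05,0,0],"turn": 0},{"grip": 1,"slide": [0.05,0,0],"turn": 0},{"grip": 1,"slide": [0.05,0,0],"turn": 0},{"grip": 1,"slide": [0.05,0,0],"turn": 0},{"grip": 1,"slide": [0.05,0,0],"turn": 0},{"grip": 1,"slide": [0.05,0,0],"turn": 0},{"grip": 1,"slide": [0,0,0],"turn": 0},{"grip": 1,"slide": [0,0,0],"turn": 0}]}}

```text
t: 20.85
tcp_pos: [506.4, -217.1, 157.3]
ee_rot: [0.688, 0.725, -0.002, -0.0]
ft_force: [-8.4, -5.1, 1.4]
gripper_width: 14.7
grasp_force: 61.3
```

```bash
python3 st.py
```

```text
deck xy 1.02 2.13 z 157.28 yaw 2.983 tilt [-0.2  -0.16] F deck -8.63 -4.61 1.45 M [-0.79   1.514 -0.016] t 20.85 w 14.7
```

Call:
{"name": "carry_out", "arguments": {"rows": [{"grip": 1,"slide": [0.03,0,0],"turn": 0},{"grip": 1,"slide": [0.03,0,0],"turn": 0},{"grip": 1,"slide": [0,0,0],"turn": 0},{"grip": 1,"slide": [0,0,0],"turn": 0}]}}

```text
t: 21.25
tcp_pos: [506.3, -215.7, 157.3]
ee_rot: [0.688, 0.725, -0.002, -0.0]
ft_force: [-8.6, -5.3, 1.6]
gripper_width: 15.3
grasp_force: 61.3
```

```bash
python3 st.py
```

```text
deck xy 1.02 3.56 z 157.29 yaw 2.986 tilt [-0.2  -0.17] F deck -8.86 -4.83 1.55 M [-0.77   1.505 -0.07 ] t 21.25 w 15.3
```

Call:
{"name": "carry_out", "arguments": {"rows": [{"grip": 1,"slide": [0.03,0,0],"turn": 0},{"grip": 1,"slide": [0.03,0,0],"turn": 0},{"grip": 1,"slide": [0,0,0],"turn": 0},{"grip": 1,"slide": [0,0,0],"turn": 0}]}}

```text
t: 21.65
tcp_pos: [506.2, -214.2, 157.3]
ee_rot: [0.688, 0.725, -0.002, -0.0]
ft_force: [-8.1, -5.0, 1.3]
gripper_width: 15.1
grasp_force: 61.2
```

Call:
{"name": "carry_out", "arguments": {"rows": [{"grip": 1,"slide": [0.03,0,0],"turn": 0},{"grip": 1,"slide": [0,0,0],"turn": 0},{"grip": 1,"slide": [0,0,0],"turn": 0}]}}

```text
t: 21.95
tcp_pos: [506.2, -213.5, 157.3]
ee_rot: [0.688, 0.725, -0.002, -0.0]
ft_force: [-8.5, -5.7, 1.3]
gripper_width: 14.7
grasp_force: 61.2
```

```bash
python3 st.py
```

```text
deck xy 1.02 5.77 z 157.28 yaw 2.978 tilt [-0.2  -0.17] F deck -8.81 -5.24 1.31 M [-0.765  1.583 -0.069] t 21.95 w 14.7
```

Call:
{"name": "carry_out", "arguments": {"rows": [{"grip": 1,"slide": [0.03,0,0],"turn": 0},{"grip": 1,"slide": [0,0,0],"turn": 0},{"grip": 1,"slide": [0,0,0],"turn": 0}]}}

```text
t: 22.25
tcp_pos: [506.1, -212.7, 157.3]
ee_rot: [0.688, 0.725, -0.002, -0.0]
ft_force: [-8.2, -5.6, 2.1]
gripper_width: 14.8
grasp_force: 61.2
```

Call:
{"name": "carry_out", "arguments": {"rows": [{"grip": 1,"slide": [0.03,0,0],"turn": 0},{"grip": 1,"slide": [0,0,0],"turn": 0},{"grip": 1,"slide": [0,0,0],"turn": 0}]}}

```text
t: 22.55
tcp_pos: [506.1, -212.0, 157.3]
ee_rot: [0.688, 0.725, -0.002, -0.0]
ft_force: [-8.2, -5.2, 1.2]
gripper_width: 14.9
grasp_force: 61.2
```

Call:
{"name": "carry_out", "arguments": {"rows": [{"grip": 1,"slide": [0.03,0,0],"turn": 0},{"grip": 1,"slide": [0,0,0],"turn": 0},{"grip": 1,"slide": [0,0,0],"turn": 0}]}}

```text
t: 22.85
tcp_pos: [506.1, -211.2, 157.3]
ee_rot: [0.688, 0.725, -0.002, -0.0]
ft_force: [-8.0, -5.4, 2.3]
gripper_width: 15.0
grasp_force: 61.3
```

```bash
python3 st.py
```

```text
deck xy 1.0 8.06 z 157.26 yaw 2.982 tilt [-0.21 -0.17] F deck -8.26 -4.97 2.29 M [-0.784  1.554 -0.035] t 22.85 w 15.0
```

Call:
{"name": "carry_out", "arguments": {"rows": [{"grip": 1,"slide": [0.03,0,0],"turn": 0},{"grip": 1,"slide": [0,0,0],"turn": 0},{"grip": 1,"slide": [0,0,0],"turn": 0}]}}

```text
t: 23.15
tcp_pos: [506.0, -210.6, 157.3]
ee_rot: [0.688, 0.725, -0.002, -0.0]
ft_force: [-7.5, -5.4, 1.1]
gripper_width: 15.0
grasp_force: 61.2
```

Call:
{"name": "carry_out", "arguments": {"rows": [{"grip": 1,"slide": [0.03,0,0],"turn": 0},{"grip": 1,"slide": [0,0,0],"turn": 0},{"grip": 1,"slide": [0,0,0],"turn": 0}]}}

```text
t: 23.45
tcp_pos: [506.0, -209.8, 157.3]
ee_rot: [0.688, 0.725, -0.002, -0.0]
ft_force: [-8.7, -6.1, 1.8]
gripper_width: 15.0
grasp_force: 61.2
```

Call:
{"name": "carry_out", "arguments": {"rows": [{"grip": 1,"slide": [0.03,0,0],"turn": 0},{"grip": 1,"slide": [0,0,0],"turn": 0},{"grip": 1,"slide": [0,0,0],"turn": 0}]}}

```text
t: 23.75
tcp_pos: [506.0, -209.1, 157.3]
ee_rot: [0.688, 0.725, -0.002, -0.0]
ft_force: [-8.4, -6.0, 0.9]
gripper_width: 15.1
grasp_force: 61.2
```

```bash
python3 st.py
```

```text
deck xy 1.02 10.12 z 157.33 yaw 2.985 tilt [-0.2  -0.19] F deck -8.69 -5.53 0.88 M [-0.953  1.585 -0.094] t 23.75 w 15.1
```

Call:
{"name": "carry_out", "arguments": {"rows": [{"grip": 1,"slide": [0.03,0,0],"turn": 0},{"grip": 1,"slide": [0,0,0],"turn": 0},{"grip": 1,"slide": [0,0,0],"turn": 0}]}}

```text
t: 24.05
tcp_pos: [506.0, -208.9, 157.5]
ee_rot: [0.688, 0.725, -0.003, 0.0]
ft_force: [-8.9, -7.5, 1.2]
gripper_width: 14.8
grasp_force: 61.2
```

Call:
{"name": "carry_out", "arguments": {"rows": [{"grip": 1,"slide": [0.03,0,0],"turn": 0},{"grip": 1,"slide": [0,0,0],"turn": 0},{"grip": 1,"slide": [0,0,0],"turn": 0}]}}

```text
t: 24.35
tcp_pos: [506.0, -208.6, 157.7]
ee_rot: [0.688, 0.725, -0.003, 0.001]
ft_force: [-8.3, -10.6, 1.4]
gripper_width: 14.9
grasp_force: 61.1
```

```bash
python3 st.py
```

```text
deck xy 1.08 10.66 z 157.67 yaw 3.002 tilt [-0.17 -0.33] F deck -8.84 -10.12 1.37 M [-1.609  1.637 -0.077] t 24.35 w 14.9
```

Call:
{"name": "carry_out", "arguments": {"rows": [{"grip": 1,"slide": [0,0,0.02],"turn": 0},{"grip": 1,"slide": [0.03,0,0],"turn": 0},{"grip": 1,"slide": [0.03,0,0],"turn": 0},{"grip": 1,"slide": [0,0,0],"turn": 0},{"grip": 1,"slide": [0,0,0],"turn": 0}]}}

```text
t: 24.85
tcp_pos: [506.1, -208.1, 157.9]
ee_rot: [0.688, 0.725, -0.004, 0.002]
ft_force: [-9.9, -12.5, 3.2]
gripper_width: 14.9
grasp_force: 61.4
```

```bash
python3 st.py
```

```text
deck xy 1.16 11.1 z 157.89 yaw 3.017 tilt [-0.15 -0.48] F deck -10.58 -11.96 3.24 M [-2.101  1.847 -0.031] t 24.85 w 14.9
```

Call:
{"name": "carry_out", "arguments": {"rows": [{"grip": 1,"slide": [0.03,0,0.01],"turn": 0},{"grip": 1,"slide": [0.03,0,0],"turn": 0},{"grip": 1,"slide": [0,0,0],"turn": 0},{"grip": 1,"slide": [0,0,0],"turn": 0},{"grip": 1,"slide": [0,0,0],"turn": 0}]}}

```text
t: 25.35
tcp_pos: [506.1, -207.6, 158.2]
ee_rot: [0.688, 0.726, -0.005, 0.003]
ft_force: [-10.4, -17.5, 4.6]
gripper_width: 15.0
grasp_force: 61.6
```

```bash
python3 st.py
```

```text
deck xy 1.22 11.6 z 158.21 yaw 3.029 tilt [-0.13 -0.62] F deck -11.31 -16.88 4.61 M [-2.732  2.048 -0.021] t 25.35 w 15.0
```

Call:
{"name": "carry_out", "arguments": {"rows": [{"grip": 1,"slide": [-0.02,-0.015,0],"turn": 0},{"grip": 1,"slide": [-0.02,-0.015,0],"turn": 0},{"grip": 1,"slide": [-0.02,-0.015,0],"turn": 0},{"grip": 1,"slide": [-0.02,-0.015,0],"turn": 0},{"grip": 1,"slide": [-0.02,0,0],"turn": 0},{"grip": 1,"slide": [0,0,0],"turn": 0},{"grip": 1,"slide": [0,0,0],"turn": 0}]}}

```text
t: 26.05
tcp_pos: [505.5, -208.3, 157.7]
ee_rot: [0.688, 0.725, -0.002, 0.002]
ft_force: [-6.3, -8.0, 2.1]
gripper_width: 15.2
grasp_force: 61.4
```

```bash
python3 st.py
```

```text
deck xy 0.6 10.95 z 157.73 yaw 2.994 tilt [ 0.01 -0.37] F deck -6.75 -7.68 2.09 M [-1.52   1.184 -0.017] t 26.05 w 15.2
```

Call:
{"name": "carry_out", "arguments": {"rows": [{"grip": 1,"slide": [-0.02,-0.015,0],"turn": 0},{"grip": 1,"slide": [-0.02,-0.015,0],"turn": 0},{"grip": 1,"slide": [-0.015,0,0],"turn": 0},{"grip": 1,"slide": [0,0,0],"turn": 0},{"grip": 1,"slide": [0,0,0],"turn": 0}]}}

```text
t: 26.55
tcp_pos: [505.1, -208.8, 157.2]
ee_rot: [0.688, 0.725, -0.001, 0.002]
ft_force: [-3.6, -6.0, -0.4]
gripper_width: 15.5
grasp_force: 61.1
```

```bash
python3 st.py
```

```text
deck xy 0.18 10.47 z 157.23 yaw 2.978 tilt [ 0.06 -0.25] F deck -3.91 -5.8 -0.35 M [-0.99   0.683 -0.029] t 26.55 w 15.5
```

Call:
{"name": "carry_out", "arguments": {"rows": [{"grip": 1,"slide": [-0.02,-0.015,0],"turn": 0},{"grip": 1,"slide": [-0.015,0,0],"turn": 0},{"grip": 1,"slide": [0,0,0],"turn": 0},{"grip": 1,"slide": [0,0,0],"turn": 0}]}}

```text
t: 26.95
tcp_pos: [504.9, -209.1, 157.0]
ee_rot: [0.689, 0.725, -0.001, 0.002]
ft_force: [-2.5, -5.2, -0.7]
gripper_width: 14.7
grasp_force: 61.0
```

```bash
python3 st.py
```

```text
deck xy -0.04 10.19 z 156.95 yaw 2.969 tilt [ 0.08 -0.17] F deck -2.78 -5.04 -0.72 M [-0.819  0.421  0.037] t 26.95 w 14.7
```

Call:
{"name": "carry_out", "arguments": {"force": 20, "rows": [{"grip": 1,"slide": [0,0,0],"turn": 0},{"grip": 1,"slide": [0,0,0],"turn": 0},{"grip": 1,"slide": [0,0,0],"turn": 0}]}}

```text
t: 27.25
tcp_pos: [504.9, -209.1, 157.0]
ee_rot: [0.689, 0.725, -0.001, 0.002]
ft_force: [-2.5, -5.6, -1.4]
gripper_width: 15.3
grasp_force: 61.0
```

```bash
python3 st.py
```

```text
deck xy -0.03 10.2 z 156.96 yaw 2.968 tilt [ 0.08 -0.17] F deck -2.8 -5.42 -1.41 M [-0.838  0.401 -0.071] t 27.25 w 15.3
```

Call:
{"name": "carry_out", "arguments": {"rows": [{"grip": 0.4,"slide": [0,0,0],"turn": 0},{"grip": 0.4,"slide": [0,0,0],"turn": 0},{"grip": 0.2,"slide": [0,0,0],"turn": 0},{"grip": 0.2,"slide": [0,0,0],"turn": 0},{"grip": 0.2,"slide": [0,0,0],"turn": 0}]}}

```text
t: 27.75
tcp_pos: [504.7, -207.8, 156.4]
ee_rot: [0.689, 0.725, 0.0, 0.0]
ft_force: [0.4, 0.3, -0.1]
gripper_width: 34.5
grasp_force: 0.0
```

```bash
python3 st.py
python3 - <<'E'
from h import *
im=camera("wrist");cv2.imwrite("pics/w5.png",cv2.resize(cv2.cvtColor(im[0:320,160:440],cv2.COLOR_RGB2BGR),None,fx=1.8,fy=1.8,interpolation=cv2.INTER_CUBIC))
E
```

```text
deck xy -0.21 11.5 z 156.36 yaw 2.976 tilt [0.02 0.  ] F deck 0.44 0.3 -0.14 M [-0.003 -0.019 -0.04 ] t 27.75 w 34.5
```

View pics/w5.png

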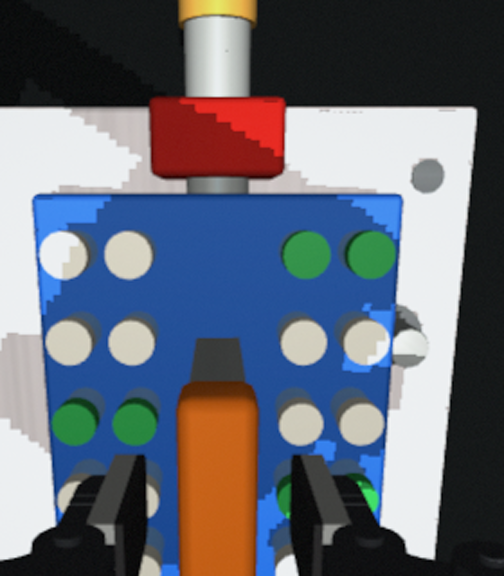

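The fingers are free. The stop head meets the tray's edge at crop (217,195) with no gap showing, and the pin bears on the right side at crop (405,345). I'll rise straight up and check.

Call:
{"name": "carry_out", "arguments": {"rows": [{"grip": 0.2,"slide": [0,0,-0.1],"turn": 0},{"grip": 0.2,"slide": [0,0,-0.3],"turn": 0},{"grip": 0.2,"slide": [0,0,-0.7],"turn": 0},{"grip": 0.2,"slide": [0,0,-0.9],"turn": 0},{"grip": 0.2,"slide": [0,0,-0.9],"turn": 0},{"grip": 0.2,"slide": [0,0,-0.9],"turn": 0},{"grip": 0.2,"slide": [0,0,-0.9],"turn": 0},{"grip": 0.2,"slide": [0,0,-0.9],"turn": 0},{"grip": 0.2,"slide": [0,0,0],"turn": 0},{"grip": 0.2,"slide": [0,0,0],"turn": 0}]}}

```text
t: 28.8
tcp_pos: [504.6, -208.0, 296.8]
ee_rot: [0.689, 0.725, 0.0, 0.001]
ft_force: [-0.9, 0.3, 0.5]
gripper_width: 34.1
grasp_force: 0.0
```

```bash
python3 st.py
python3 - <<'E'
from h import *
c=calibration("wrist");im=camera("wrist");h=hsv(im)
cv2.imwrite("pics/w6.png",cv2.resize(cv2.cvtColor(im[30:360,150:420],cv2.COLOR_RGB2BGR),None,fx=1.8,fy=1.8,interpolation=cv2.INTER_CUBIC))
b=blob(cv2.inRange(h,(100,120,50),(125,255,255)),(0,0,560,420),11)
print("tray",rect("wrist",b,48,c))
p=plane("wrist",b,48,c)[:,:2]; x=np.array([.9986,.0537]);y=np.array([-.0537,.9986])
q=np.c_[p@x,p@y]-[493.0,-246.1]
for n,m,i in(("+x",(q[:,0]>q[:,0].max()-6)&(abs(q[:,1]-q[:,1].mean())<60),1),("-x",(q[:,0]<q[:,0].min()+6)&(abs(q[:,1]-q[:,1].mean())<60),1)):
    v=cv2.fitLine(p[m].astype(np.float32),cv2.DIST_HUBER,0,.01,.01).ravel();print(n,q[m].mean(0).round(2),np.degrees(np.arctan2(-v[0]*np.sign(v[1]),abs(v[1]))).round(2))
E
```

```text
deck xy -0.32 11.31 z 296.76 yaw 2.961 tilt [ 0.07 -0.04] F deck -0.85 0.35 0.47 M [-0.008  0.031  0.004] t 28.8 w 34.1
tray [[506.287, -209.206], [99.032, 137.916], 2.978]
+x [50.08 15.5 ] 2.96
-x [-47.5   15.71] 2.97
```

View pics/w6.png

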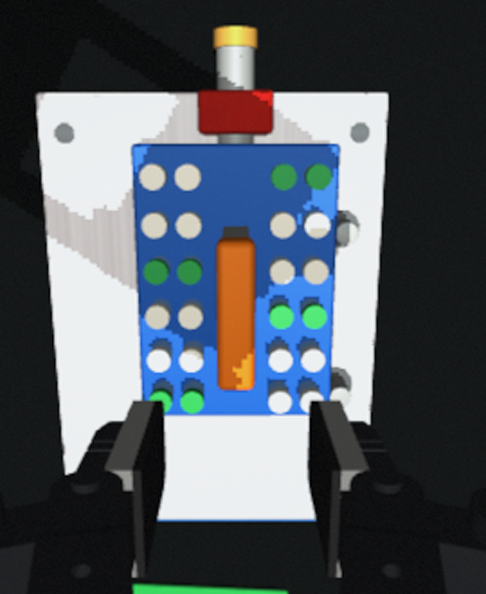

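```bash
python3 -c "
from bench import manip
print(manip.job_done())"
```

```text
the job is handed in; nothing more can be done
None
```

The tray is on the deck and released, flat and square to within about 0.1°, after bearing on both pins at roughly 9 N (estimated) and then on the stop face at roughly 12 N; I handed it in without a final push-check after letting go, so a gap of about 0.1 mm at one pin is possible.

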